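Line up the recording console

ROBOT

A 6-joint arm with a two-finger parallel gripper is mounted at the origin on a cart in front of the work surface, level with it; the furniture and walls round the work are solid. World frame = base frame: x ahead of the robot, y to its left, z up, the work surface at z = 0. Lengths are in m, angles in rad, forces in N, time in s.
With the tool pointing down it reaches from about 0.3 to 0.875 m from the base axis. Payload 6.4 kg.
Tool frame: the origin (TCP) lies midway between the tips of the shut fingers; the grasp point (between the pads) lies 19 mm behind it; z points along the fingers, y is the line along which they close (so a half turn about z gives the same grasp; the last joint's range is limited). The gripper opens to 88 mm and grips with 3 to 60 N. Pads are 18 mm wide; open, the fingers measure 123 mm over their backs; the gripper's body (75 mm by 187 mm) begins 45 mm behind the grasp point.
Start: joints at [0.904, 0.181, 1.607, -0, 1.354, -0.206], TCP at [0.256, 0.515, 0.204] pointing down, gripper open.
Joint ranges: [-2.99, 2.99], [-0.89, 2.07], [0.3, 2.58], [-1.14, 4.28], [0, 2.63], [-3.12, 3.12]. Speed limits (rad/s): [2.57, 2.57, 3.01, 3.14, 3.14, 3.14].

INTERFACE

Orientations are given as a rotation vector (axis times angle).
In Python, from bench import manip gives the robot as it stands. The module is installed in compiled form; this text tells all that it offers. Calls block until the motion is done:
- manip.goto(position, orientation): joint-space move of the TCP to a pose.
- manip.move_l(position, orientation=None, feed=0.15, max_force=None): straight line of the TCP; orientation=None keeps the orientation; feed is the mean speed in m/s. With max_force (N) it stops when the force on the tool has changed by that much, and returns True; else False.
- manip.set_joints(angles): joint-space move.
- manip.grip(opening, f_grip=None): finger opening in m; f_grip is the grip in N (None keeps the last); returns when the fingers have stopped.
- manip.dwell(seconds).
- manip.ik(position, orientation): joint angles nearest the present ones, or None.
- manip.state(): the state.
- manip.read_camera(name): name is "side" or "top"; returns a dict with "image" (480x640x3 uint8, red, green, blue), "fx", "fy", "cx", "cy" (pixels), "origin" and "attitude" of the camera in the world. Camera axes: x right, y down, z forward; pixel columns grow to the right and rows downward; lengths in m; the calibration is good to about 2 mm. A picture is of the moment at which its call begins. There is no depth.
A pose or a line that the arm cannot do raises manip.IKError and nothing moves.
- manip.close_job(): hands the job in; it is judged then, once.
The state is a dict: "time_s": time; "joint_positions": joint angles; "qvel": joint speeds; "tau": joint torques, N m; "eef_pos": TCP position; "orientation": TCP orientation; "wrist_force": force on the tool from outside, world axes, zero at the start; "torque": the same for the moment, N m; "grip_width": finger opening in m; "grasp_force": force on a finger pad.
Only numpy, scipy, OpenCV 4.12 (cv2) and the standard library are available. Lean on these libraries where they do the work, as an engineer would, in place of code of your own. Each camera call takes 0.05 s, during which the arm holds its last target. There are 200 camera calls.

TASK

Line up the voice-recording console before a session: first roll the headphone volume wheel near the console's front edge all the way down to its stop (towards you), so that the line-up tone does not blast in the headphones. Then bring the meter needle onto the long bold mark by turning only the small inner knob of the double knob; the wider tone ring round its foot stays at the setting it has. Leave the microphone, hub and pen where they are, and let go of everything.

Things in the scene. Friction and masses are not known exactly. Their poses are not given: they have to be found in the camera images.
- console: Grey wedge-shaped recording console between wooden cheeks, 147 deep (x) x 220 wide (y); stands fast, cannot move. Origin: centre of underside; x to its rear, y to its left. Flat top panel rises rearward at 20 degrees, from 32 to 83 mm high; cheeks 4 mm higher. Left half: needle meter (window 6 mm proud), thumbwheel in front of it; right half: double knob, two unused keys in front of it.
- gain_top (a point): Centre of the inner (gain) knob's top face; fixed to the panel: z out along the knobs' axis, x up the slope, y left. Knob: ribbed aluminium cylinder, 18 mm diameter, 18 mm high, 0.02 Nm to turn, clockwise from above = more gain, 4.7 rad of travel, independent of the outer ring. Outer ring's top face is 19 mm below this point, the panel 32 mm.
- tone_line (a point): Outer end of the white line on the top face of the outer (tone) ring, 16.5 mm from the axis. The ring is black, 38 mm in diameter, its top 13 mm above the panel; it turns at a touch (0.006 Nm) and must stay as it is.
- wheel_top (a point): Middle of the thumbwheel's exposed crown; fixed to the panel (z out of it, x up the slope, y left). Wheel: ribbed black disc, 28 mm diameter, 9 mm wide, axle along y; only a segment 4.5 mm high stands out of its slot, so it cannot be pinched. A fingertip pressed on the crown (2 N or more) and drawn along x rolls it; about 1 N at the rim; the wheel does not give inward.
- phones_wheel (a joint): Turn of the headphone wheel, rad: 0 = right down, at its hard stop; 4.2 = loudest. Drawing the crown down the slope (-x of wheel_top, towards the front) lowers it, 1 rad per 14 mm of draw without slip. At 0 a white line across the rim lies at the top of the crown.
- needle_tip (a point): Tip of the black meter needle, 40 mm from its pivot, which lies in front of the scale: the needle points up the slope and swings right (-y of gain_top) as gain grows. It follows the knob at once, about 0.28 rad (11 mm at the tip) per rad of the inner knob. The turn needed differs each time: 1.5 to 3.0 rad clockwise.
- lineup_mark (a point): The long bold mark on the meter scale, where the heavy arc begins, taken at the radius of the needle tip (0.30 rad right of the meter's middle): with the needle on the mark, this point and the needle tip coincide. Axes as gain_top's.
- microphone: Desk microphone on a round foot 84 mm across, 180 mm high, left of the console. Origin under its foot.
- usb_hub: Small black hub, 24 x 72 x 11 mm, right of the console. Origin: centre of its underside.
- pen: Black pen, 12 x 145 x 9 mm, lying in front of the console. Origin: centre of its underside.

How it is judged:
On the way, in this order (a step that is already met when the one before it is completed fails the run):
1. the headphone wheel is rolled down to its stop (value of joint phones_wheel below 0.12 rad), for 0.2 s.
2. the needle stands on the long bold mark (distance between needle_tip and lineup_mark below 0.0025 m), for 0.3 s.
At the end, for the whole second after the job is handed in: The headphone wheel is within 0.12 rad of its lower stop, the needle tip within 2.5 mm of the long bold mark, and the outer ring's line within 3 mm (10 degrees) of where it stood (value of joint phones_wheel below 0.12 rad and distance between needle_tip and lineup_mark below 0.0025 m and distance of tone_line from where it was at the start of the episode below 0.003 m); the robot touches nothing.
It fails at once if the outer ring is turned (its line moves more than 4 mm) (distance of tone_line from where it was at the start of the episode above 0.004 m).
It fails at once if the microphone, hub or pen is pushed more than 20 mm (distance of any of microphone, usb_hub, pen from where it was at the start of the episode above 0.02 m).
It also fails if it takes over 72 s, if anything falls off the work surface, if the arm or the gripper's body presses on something with over 40 N, if the wrist force passes 120 N, or if a joint passes its speed limit or range.

## Working session

There is one attempt and no reset: what is moved stays moved. The work goes in short steps, each a Python script; the robot and the scene stay as the last script left them, time stands still between calls to the robot, and variables do not carry over. Pictures are saved under pics/ and viewed, at most 10 in all, crops included, and the job is handed in when it is done.

```bash
mkdir -p pics; python3 - <<'E'
from bench import manip
import cv2,numpy as np
for n in("side","top"):
    c=manip.read_camera(n); cv2.imwrite(f"pics/{n}0.png",c["image"][:,:,::-1])
    print(n,c["fx"],c["fy"],c["cx"],c["cy"],np.round(c["origin"],4),np.round(c["attitude"],4).tolist())
s=manip.state();print(s["time_s"],s["eef_pos"],s["orientation"],s["wrist_force"],s["grip_width"])
E
```

```text
side 561.3143156126112 561.3143156126112 323.9070830259462 238.0900031401167 [ 0.5038 -0.91    0.5946] [-2.0453, -0.0258, 0.0037]
top 583.5963668820912 583.5963668820912 318.44833112986754 233.7384476702042 [0.3401 0.0735 1.0597] [-2.1638, 2.1498, -0.1387]
0.1 [0.25530767 0.51463874 0.20273423] [-7.17203526e-01 -3.05793994e+00  2.16779579e-03] [ 0.51251946 -0.24802423  0.12842157] 0.0884270439681986
```

View pics/side0.png

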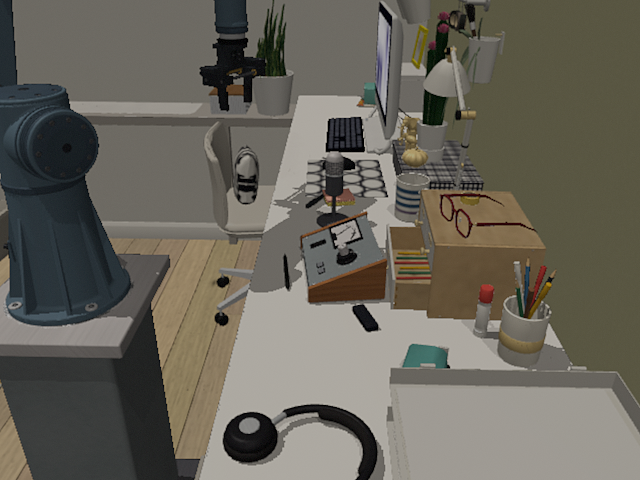

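View pics/top0.png

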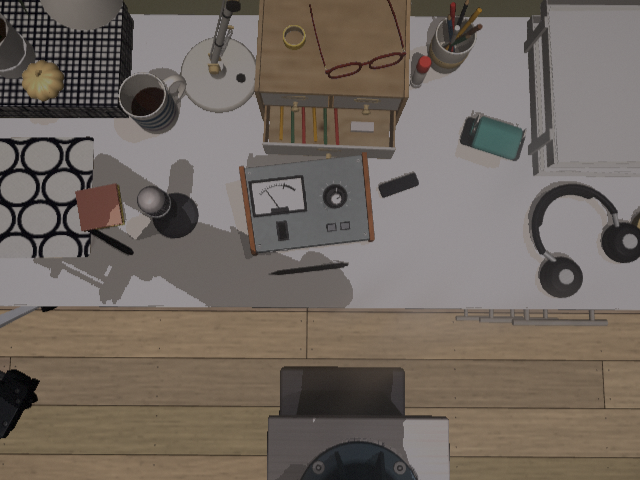

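The side view shows the console around (345,265), with the double knob near (346,255). In the top view it spans (245..372, 155..252), with the knob at (335,196), the wheel at (282,230), the meter at (277,196), the pen at (310,268) and the hub at (398,184). I'll enlarge the console in both views.

```bash
python3 - <<'E'
import cv2,numpy as np
t=cv2.imread("pics/top0.png")[145:265,230:385]; s=cv2.imread("pics/side0.png")[205:310,290:395]
t=cv2.resize(t,None,fx=5,fy=5,interpolation=cv2.INTER_CUBIC);s=cv2.resize(s,None,fx=5.7,fy=5.7,interpolation=cv2.INTER_CUBIC)
cv2.imwrite("pics/t0c.png",t);cv2.imwrite("pics/s0c.png",s)
E
```

```text
(no output)
```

View pics/t0c.png

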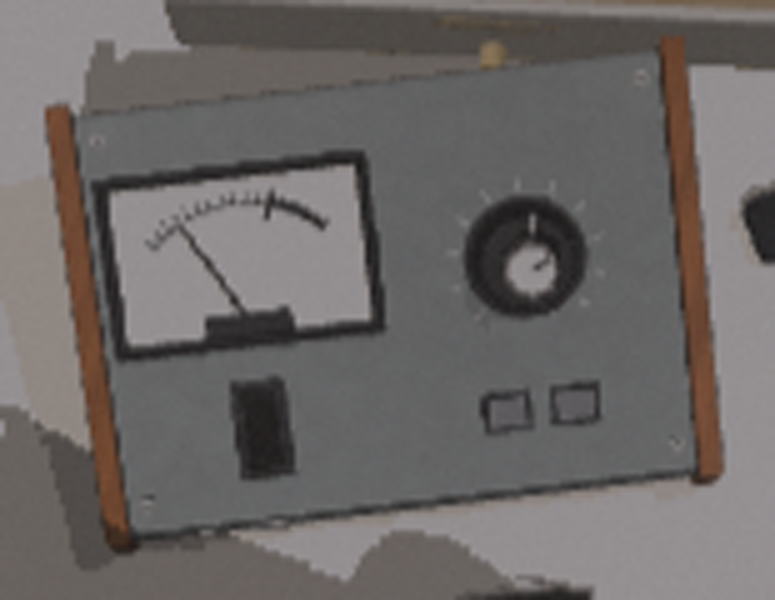

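View pics/s0c.png

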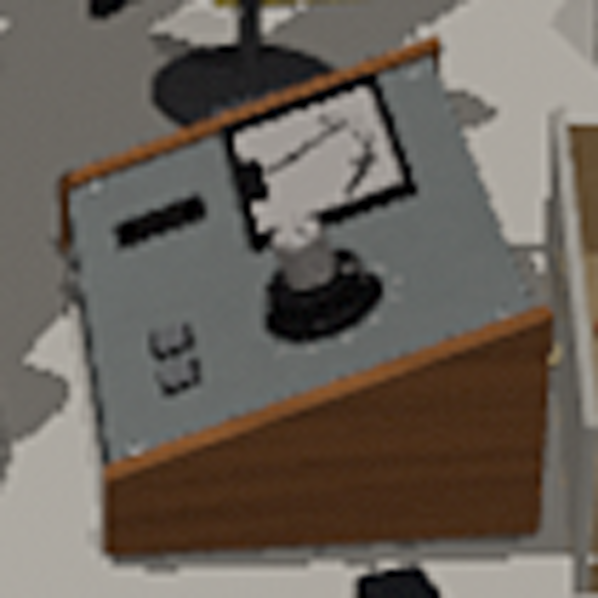

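The enlarged top view (5x, offset 230,145) puts the knob top at (531,267), the wheel at (264,427), the needle from (243,313) to (180,228), the bold mark at (269,205), and the front screws at (148,502) and (676,442). The enlarged side view (5.7x, offset 290,205) puts the knob top at (297,233), the wheel at (160,222), and the front screws at (97,187) and (137,452). Next I'll triangulate these.

```bash
cat >h.py <<'E'
import numpy as np,cv2
from scipy.spatial.transform import Rotation as R
from bench import manip
def ray(c,uv):
    d=np.array([(uv[0]-c["cx"])/c["fx"],(uv[1]-c["cy"])/c["fy"],1.])
    d=R.from_rotvec(c["attitude"]).apply(d); return np.array(c["origin"]),d/np.linalg.norm(d)
def tri(r1,r2):
    A=np.stack([r1[1],-r2[1]],1); t=np.linalg.lstsq(A,r2[0]-r1[0],rcond=None)[0]
    p,q=r1[0]+t[0]*r1[1],r2[0]+t[1]*r2[1]; return (p+q)/2,np.linalg.norm(p-q)
def plane(r,p,n): return r[0]+r[1]*(np.dot(p-r[0],n)/np.dot(r[1],n))
def axes(yaw):  # columns: panel x up slope, y left, z normal
    return (R.from_euler('z',yaw)*R.from_euler('y',-20,degrees=True)).as_matrix()
E
python3 - <<'E'
from h import *
T=manip.read_camera("top");S=manip.read_camera("side")
t=lambda u,v:ray(T,((u+.5)/5-.5+230,(v+.5)/5-.5+145)); s=lambda u,v:ray(S,((u+.5)/5.7-.5+290,(v+.5)/5.7-.5+205))
P={}
for n,a,b in[("knob",(531,267),(297,233)),("wheel",(264,427),(160,222)),("LF",(148,502),(97,187)),("RF",(676,442),(137,452))]:
    P[n],e=tri(t(*a),s(*b)); print(n,P[n].round(4),"miss",e.round(4))
d=P["LF"]-P["RF"]; print("front yaw",np.arctan2(-d[0],d[1]),np.linalg.norm(d))
yaw=np.arctan2(-d[0],d[1])
for it in range(3):
    A=axes(yaw);n=A[:,2];p0=P["knob"]-.032*n
    c=[plane(t(*q),p0,n) for q in[(97,140),(642,77),(148,502),(676,442)]]
    y=[np.arctan2(-(a-b)[0],(a-b)[1]) for a,b in((c[0],c[1]),(c[2],c[3]))]
    L=[(A.T@(a-b))for a,b in((c[0],c[2]),(c[1],c[3]))]
    yaw=np.mean(y+[np.arctan2(-(-l[1]),l[0])+yaw if 0 else yaw+np.arctan2(l[1],l[0]) for l in L]); print("yaw",yaw,y,np.round(L,4).tolist())
A=axes(yaw);n=A[:,2]
for k in P: print(k,"rel knob, panel axes",(A.T@(P[k]-P["knob"])).round(4))
p1=P["knob"]-.027*n
loc=lambda u,v:(A.T@(plane(t(u,v),p1,n)-P["knob"]))[:2]
b,tip,m0,m1=[loc(*q)for q in[(243,313),(180,228),(274,191),(266,217)]]
v=tip-b;print("needle ang right",np.arctan2(-v[1],v[0]),"len vis",np.linalg.norm(v),"mark dir",np.arctan2(-(m0-m1)[1],(m0-m1)[0]))
print("tip",tip,"mark",(m0+m1)/2,m0,m1,"chord",np.linalg.norm(tip-(m0+m1)/2))
for ang in(.3,):
  pv=(m0+m1)/2-.04*np.array([np.cos(ang),-np.sin(ang)]);w=tip-pv;print("pivot",pv,"ang from pivot",np.arctan2(-w[1],w[0]),np.linalg.norm(w))
print("wheel crown via top on plane",(A.T@(plane(t(264,427),P["knob"]-.0275*n,n)-P["knob"])).round(4))
wc=plane(t(264,427),P["knob"]-.0275*n,n);print("world",wc)
for yw in(0,np.pi/2,np.pi,-np.pi/2):
    for nm,p in(("wheel",wc+.03*n),("knob",P["knob"]+.03*n)):
        M=A@R.from_euler('z',yw).as_matrix()@np.diag([1,-1,-1]); q=manip.ik(p,R.from_matrix(M).as_rotvec()); print(yw,nm,None if q is None else np.round(q,2))
E
```

```text
knob [0.524  0.0432 0.0896] miss 0.0015
wheel [0.475  0.1354 0.0443] miss 0.0012
LF [0.4494 0.1763 0.0373] miss 0.0004
RF [ 0.4719 -0.01    0.0349] miss 0.0013
front yaw 0.11991488086055248 0.18770680666180833
yaw 0.12364026862421874 [np.float64(0.12429077011262869), np.float64(0.12055414864070399)] [[0.1289, 0.001, -0.0], [0.1297, 0.0003, 0.0]]
yaw 0.12386793499357372 [np.float64(0.12459876900116174), np.float64(0.12070810162810144)] [[0.1289, 0.0005, 0.0], [0.1297, -0.0002, 0.0]]
yaw 0.12388184792281946 [np.float64(0.1246175915312619), np.float64(0.12071750999163439)] [[0.1289, 0.0005, -0.0], [0.1297, -0.0002, 0.0]]
knob rel knob, panel axes [0. 0. 0.]
wheel rel knob, panel axes [-0.0504  0.0975 -0.0298]
LF rel knob, panel axes [-0.0719  0.1413 -0.0294]
RF rel knob, panel axes [-0.0735 -0.0464 -0.0315]
needle ang right -0.5078919197571525 len vis 0.03661096436485138 mark dir 0.41847427677964233
tip [0.02380167 0.11740931] mark [0.02848177 0.08566067] [0.0327907 0.0837443] [0.02417284 0.08757704] chord 0.03209173196271431
pivot [-0.00973169  0.09748148] ang from pivot -0.5361946763448403 0.039007752292268355
wheel crown via top on plane [-0.0493  0.0974 -0.0275]
world [0.47529149 0.13529914 0.04685793]
0 wheel [ 0.   -0.09  2.23  0.07  0.66  1.41]
0 knob [-0.23 -0.1   2.13  0.17  0.79  1.11]
1.5707963267948966 wheel [ 0.   -0.09  2.23  0.07  0.66 -0.17]
1.5707963267948966 knob [-0.23 -0.1   2.13  0.17  0.79 -0.46]
3.141592653589793 wheel [ 0.   -0.09  2.23  0.07  0.66 -1.74]
3.141592653589793 knob [-0.23 -0.1   2.13  0.17  0.79 -2.03]
-1.5707963267948966 wheel [ 0.   -0.09  2.23  0.07  0.66  2.98]
-1.5707963267948966 knob [-0.23 -0.1   2.13  0.17  0.79  2.69]
```

Measurements agree: the wheel and needle pivot both sit at y=97.4 mm, and the pivot radius comes out at 39 mm. The needle is about 0.83 rad short of the mark, so the knob needs roughly 2.95 rad. Now for the first wheel stroke.

```bash
cat >>h.py <<'E'
A=axes(.1239);X,Y,N=A.T
K=np.array([.524,.0432,.0896]); W=np.array([.4753,.1353,.0469])
rv=lambda yw:R.from_matrix(A@R.from_euler('z',yw).as_matrix()@np.diag([1,-1,-1])).as_rotvec()
OW=rv(np.pi/2)
def f(): return (A.T@np.array(manip.state()["wrist_force"])).round(1)
def stroke(a=.008,b=-.014):
    manip.move_l(W+a*X+.008*N,OW)
    hit=manip.move_l(W+a*X-.004*N,feed=.02,max_force=6)
    p=np.array(manip.state()["eef_pos"]); h=(p-W)@N; print("hit",hit,"h",h.round(4),"F",f())
    if not hit: return
    g=W+h*N-.0005*N
    for k in np.linspace(a,b,4)[1:]:
        manip.move_l(g+k*X,feed=.025); print("F",f())
    manip.move_l(g+b*X+.012*N,feed=.1)
E
python3 - <<'E'
from h import *
p=np.array(manip.state()["eef_pos"]); manip.move_l(p+[0,0,.15]); manip.grip(0.0,20)
manip.goto(W+.1*N,OW); manip.move_l(W+.008*X+.02*N,feed=.1); print("air",f())
stroke(); print(manip.state()["time_s"])
E
```

```text
air [ 0.5 -0.5  0. ]
hit False h -0.0041 F [ 0.1 -0.1 -0.1]
6.325
```

```bash
python3 - <<'E'
from h import *
manip.move_l(W+.004*N,feed=.1)
hit=manip.move_l(W-.009*N,feed=.02,max_force=5)
p=np.array(manip.state()["eef_pos"]); print(hit,(A.T@(p-W)).round(4),f(),manip.state()["grip_width"])
c=manip.read_camera("top");t=c["image"][145:265,220:375,::-1]
s=manip.read_camera("side")["image"][180:300,290:395,::-1]
cv2.imwrite("pics/p1.png",np.hstack([cv2.resize(t,None,fx=3,fy=3),cv2.resize(s,None,fx=3,fy=3)]))
E
```

```text
False [-0.     0.    -0.009] [ 0.5 -0.2 -0.8] 0.0005774891339522477
```

View pics/p1.png

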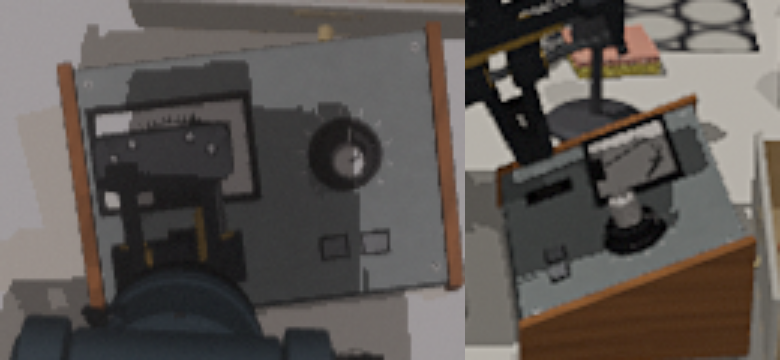

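```bash
python3 - <<'E'
from h import *
st=manip.state();p=np.array(st["eef_pos"]);M=R.from_rotvec(st["orientation"]).as_matrix()
print(p,W,M.round(3).tolist())
for n in("side","top"):
    c=manip.read_camera(n);C=R.from_rotvec(c["attitude"]).as_matrix()
    for q in(p,W,p-.064*M[:,2]):
        d=C.T@(q-c["origin"]);print(n,d[:2]/d[2]*c["fx"]+[c["cx"],c["cy"]])
    if n=="side": cv2.imwrite("pics/p2.png",cv2.resize(c["image"][140:270,250:400,::-1],None,fx=4.5,fy=4.5,interpolation=cv2.INTER_CUBIC))
E
```

```text
[0.47844757 0.13570243 0.03857941] [0.4753 0.1353 0.0469] [[-0.124, 0.932, 0.34], [0.992, 0.116, 0.042], [-0.0, 0.342, -0.94]]
side [319.54263211 245.84908622]
side [318.0610997  242.41917287]
side [309.09298193 220.47590634]
top [282.4739592  228.84880707]
top [282.3981576  229.99198945]
top [281.78253914 236.96475091]
```

View pics/p2.png

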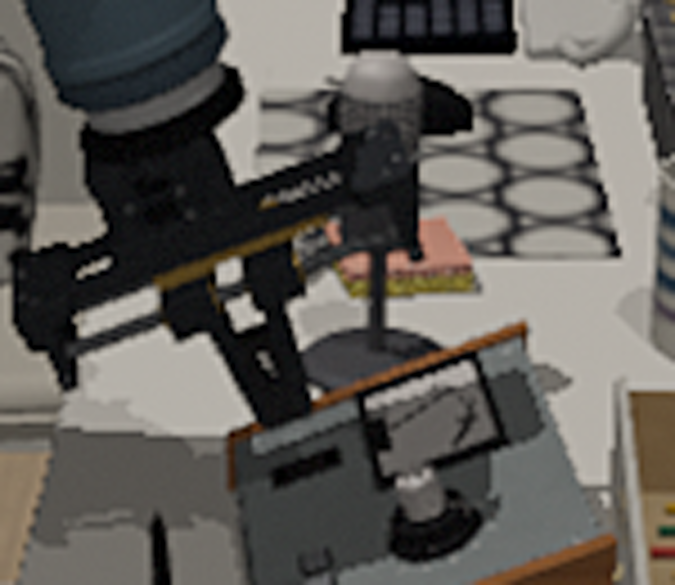

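```bash
python3 - <<'E'
from h import *
p=np.array([0.25530767,0.51463874,0.20273423]);M=R.from_rotvec([-.717203526,-3.05793994,.00216779579]).as_matrix()
for n in("side","top"):
    c=manip.read_camera(n);C=R.from_rotvec(c["attitude"]).as_matrix()
    for k,q in dict(tcp=p,fa=p+.044*M[:,1],fb=p-.044*M[:,1],body=p-.064*M[:,2]).items():
        d=C.T@(q-c["origin"]);print(n,k,(d[:2]/d[2]*c["fx"]+[c["cx"],c["cy"]]).round(1))
im=cv2.imread("pics/side0.png")[50:125,190:270]
im2=manip.read_camera("side")["image"][215:270,295:350,::-1]
cv2.imwrite("pics/p3.png",np.hstack([cv2.resize(im,(400,375),interpolation=cv2.INTER_CUBIC),cv2.resize(im2,(375,375),interpolation=cv2.INTER_CUBIC)]))
E
```

```text
side tcp [237.4 119.4]
side fa [247.2 115.5]
side fb [227.2 123.5]
side body [235.9  94.5]
top tcp [  9.9 365.6]
top fa [-16.5 351.5]
top fb [ 36.4 379.7]
top body [-15.3 370.2]
```

View pics/p3.png

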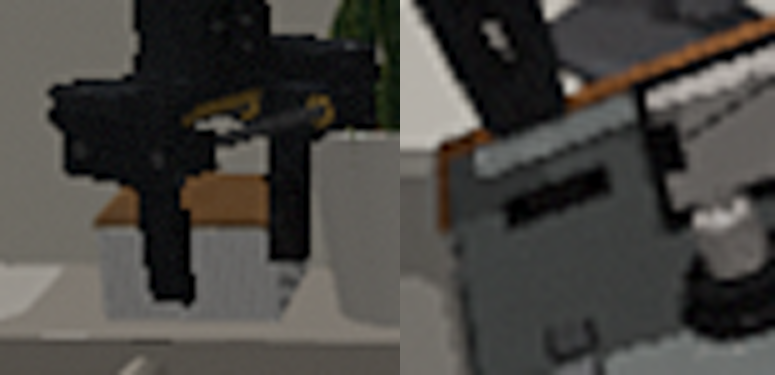

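The side view shows the fingertip at about (313,233), but the model puts the TCP at (319.5,245.8). The start picture has the same gap of about 13 px. So the real fingertips end roughly 30 mm short of the stated TCP along the tool axis, which explains the missing contact. I'll keep descending with force guarding to measure the offset.

```bash
python3 - <<'E'
from h import *
hit=manip.move_l(W-.045*N,feed=.025,max_force=5)
p=np.array(manip.state()["eef_pos"]); print(hit,(A.T@(p-W)).round(4),f(),manip.state()["time_s"])
s=manip.read_camera("side")["image"][205:275,290:380,::-1]
t=manip.read_camera("top")["image"][145:265,230:350,::-1]
cv2.imwrite("pics/p4.png",np.hstack([cv2.resize(s,(450,350),interpolation=cv2.INTER_CUBIC),cv2.resize(t,(350,350))]))
E
```

```text
True [ 0.0004  0.     -0.0342] [-0.2 -0.7 12.3] 8.7167
```

View pics/p4.png

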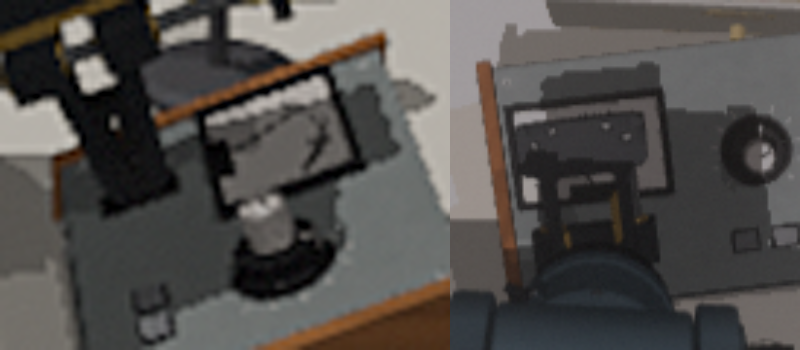

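The fingertip now sits on the wheel slot, at crop (135,200), with 12 N on it. That gives a tip offset of about 34 mm. Next I'll draw from here, then stroke.

```bash
sed -i 's/^W=.*//; s/; W=np.array(.*/; W=np.array([.4753,.1353,.0469])-.0342*A[:,2]/; s/-.0005\*N//' h.py; python3 - <<'E'
from h import *
for k in(-.005,-.010,-.014):
    manip.move_l(W+k*X,feed=.025); print("F",f())
manip.move_l(W-.014*X+.012*N,feed=.1)
for i in range(2): stroke(); 
print(manip.state()["time_s"])
E
```

```text
F [ 0.4 -0.8  6.5]
F [-1.2 -0.5  6.6]
F [-0.2  1.  -0.2]
hit True h -0.0001 F [0.3 0.8 8.3]
F [-0.3 -0.2  8.2]
F [2.3 0.5 5.9]
F [0.5 0.1 0.7]
hit True h -0.0001 F [0.9 0.8 9.3]
F [2.  0.2 5. ]
F [2.8 0.5 6.3]
F [0.1 0.1 0.3]
14.6917
```

```bash
python3 - <<'E'
from h import *
for i in range(2): stroke(.009,-.010)
manip.move_l(W+.10*N,feed=.2); manip.goto(K-.09*Y+.10*N,rv(np.pi/2))
t=manip.read_camera("top")["image"][145:265,230:385,::-1]
s=manip.read_camera("side")["image"][235:252,305:333,::-1]
cv2.imwrite("pics/p5.png",np.hstack([cv2.resize(t,None,fx=3,fy=3,interpolation=cv2.INTER_CUBIC),cv2.resize(t[70:105,40:70],(309,360),interpolation=cv2.INTER_CUBIC)]))
print(manip.state()["time_s"])
E
```

```text
hit True h -0.0003 F [0.9 0.8 7.3]
F [2.4 0.4 6.6]
F [2.3 0.2 7. ]
F [2.9 0.  6.5]
hit True h -0.0004 F [1.2 0.4 7.6]
F [3.1 0.9 6.9]
F [2.7 0.4 6.1]
F [ 2.2 -0.7  7.7]
20.6083
```

View pics/p5.png

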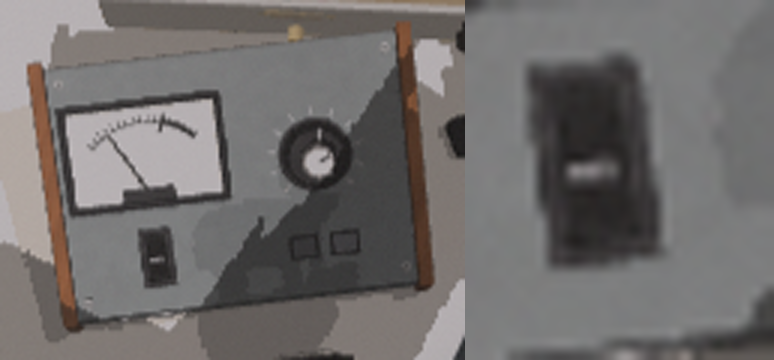

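The wheel's white line is centred in the slot at (590,168) in the enlarged crop, so the wheel is at its stop. The ring is unchanged. Next I'll probe the knob top for its true height, then grip and turn.

```bash
cat >>h.py <<'E'
OK=rv(np.pi/2+1.04)
E
python3 - <<'E'
from h import *
manip.goto(K+.04*N,OK); print("q6",manip.state()["joint_positions"][5])
manip.move_l(K-.022*N,feed=.1)
hit=manip.move_l(K-.045*N,feed=.02,max_force=3)
p=np.array(manip.state()["eef_pos"]); h=(p-K)@N; print(hit,(A.T@(p-K)).round(4),f())
if hit and -.04<h<-.028:
    T=K+h*N; np.save("T.npy",T)
    manip.move_l(T+.012*N,feed=.05); manip.grip(.036,15)
    print("down",manip.move_l(T-.0135*N,feed=.03,max_force=4),f())
    manip.grip(.010,12); s=manip.state(); print(s["grip_width"],s["grasp_force"],f(),(A.T@(np.array(s["eef_pos"])-T)).round(4),s["time_s"])
E
```

```text
q6 -1.4923982378212122
True [ 0.      0.     -0.0339] [-0.6 -0.3  6.8]
down False [0.3 0.2 0.2]
0.01752274744645094 12.00071319937706 [-1.9 -4.4  2.8] [-0.0001 -0.0004 -0.0134] 25.325
```

```bash
python3 - <<'E'
from h import *
q=np.array(manip.state()["joint_positions"])
for a in(.4,.95,1.5,2.1,2.6,2.85):
    g=q.copy(); g[5]+=a; manip.set_joints(g); s=manip.state()
    print(a,f(),(A.T@np.array(s["torque"])).round(3),round(s["grip_width"],4),round(s["grasp_force"],1))
manip.grip(.036); T=np.load("T.npy"); manip.move_l(T+.03*N,feed=.1)
manip.goto(K-.09*Y+.08*N,rv(np.pi/2)); c=manip.read_camera("top"); t=c["image"][145:265,230:385,::-1]
cv2.imwrite("pics/p6.png",cv2.resize(t,None,fx=5,fy=5,interpolation=cv2.INTER_CUBIC)); print(manip.state()["time_s"])
E
```

```text
0.4 [-2.9 -3.   3. ] [-0.558  0.573 -0.042] 0.0176 12.0
0.95 [-3.4 -4.7  4.3] [-0.798  0.728 -0.074] 0.0171 12.0
1.5 [-4.  -3.9  5.5] [-0.745  0.888 -0.006] 0.0174 12.0
2.1 [-4.5 -3.8  6.4] [-0.644  1.065  0.025] 0.0172 12.0
2.6 [-4.8 -2.3  6.6] [-0.464  0.993  0.011] 0.0172 12.0
2.85 [-4.3 -3.1  7.5] [-0.37   1.05  -0.034] 0.0174 12.0
31.3833
```

View pics/p6.png

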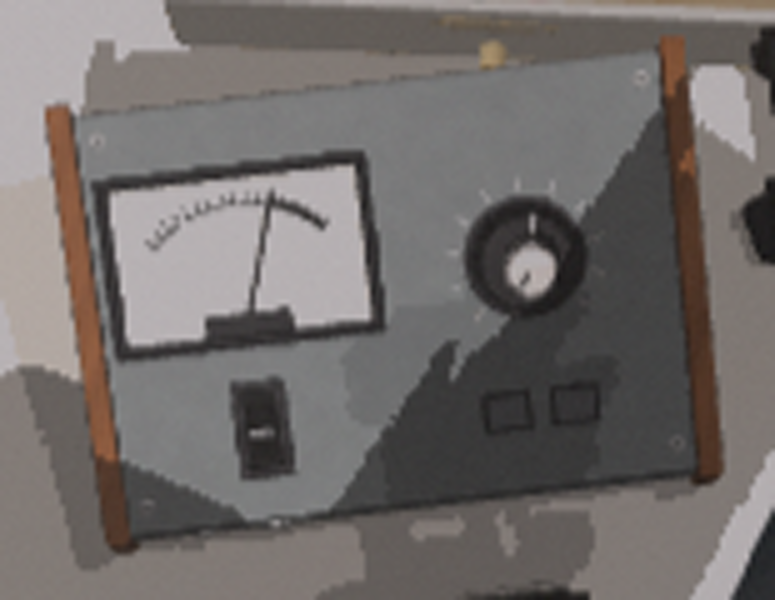

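The needle runs from (252,310) to (270,195), along the bold mark and within about 0.5 mm of it. The ring line is still at (532,222), the wheel line is still at the crown, and the gripper is clear, so I'm handing in.

```bash
python3 -c "
from bench import manip
print(manip.close_job())"
```

```text
the job is handed in; nothing more can be done
None
```

I handed the job in at about 31 s of robot time, with the headphone wheel at its stop, the needle about 0.5 mm from the bold mark in the last picture, the tone ring unmoved and the gripper clear of everything; the hand-in did not return a verdict.

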